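# Fit the tube rotor on the mixer's shaft and drive pin and cap it

### The arm

A 6-joint arm with a two-finger parallel gripper is mounted at the origin on the work surface. World frame = base frame: x ahead of the robot, y to its left, z up, the work surface at z = 0. Lengths are in m, angles in rad, forces in N, time in s.
With the tool pointing down it reaches from about 0.3 to 0.875 m from the base axis. Payload 6.4 kg.
Tool frame: the origin (TCP) lies midway between the tips of the shut fingers; the grasp point (between the pads) lies 19 mm behind it (bot.grasp_offset is the distance from the TCP to the grasp point, in m); y points along the fingers, z is the direction in which the jaws open and shut, and the axes are right-handed (so a half turn about y gives the same grasp; the last joint's range is limited). The gripper opens to 88 mm and grips with 3 to 60 N. Pads are 18 mm wide; open, the fingers measure 123 mm over their backs; the gripper's body (75 mm by 187 mm) begins 45 mm behind the grasp point.
Start: joints at [-1.455, 0.181, 1.607, -0, 1.354, -0.206], TCP at [0.182, -0.545, 0.239] pointing down, gripper open.
Joint ranges: [-2.99, 2.99], [-0.89, 2.07], [0.3, 2.58], [-1.14, 4.28], [0, 2.63], [-3.12, 3.12]. Speed limits (rad/s): [2.57, 2.57, 3.01, 3.14, 3.14, 3.14].

### API

Orientations are given as a unit quaternion [x, y, z, w].
In Python, from workcell import bot gives the robot as it stands. Calls block until the motion is done:
- bot.move_pose(position, orientation): joint-space move of the TCP to a pose.
- bot.move_linear(position, max_speed=0.15, rotation=None, guard=None): straight line of the TCP; rotation=None keeps the orientation; max_speed is the mean speed in m/s. With guard (N) it stops when the force on the tool has changed by that much, and returns True; else False.
- bot.set_joints(angles): joint-space move.
- bot.set_gripper(opening): opening from 0.0 (shut) to 1.0 (fully open); the grip force is fixed at half the most; returns when the fingers have stopped.
- bot.hold(seconds).
- bot.solve_ik(position, orientation): joint angles nearest the present ones, or None.
- bot.get_state(): the state.
- bot.read_camera(name): name is "scene" or "top" or "wrist"; returns a dict with "pixels" (480x640x3 uint8, red, green, blue), "mtx" (3x3 intrinsics, pixels), "R" (3x3) and "t" (3): a world point X has camera coordinates R X + t. Camera axes: x right, y down, z forward; pixel columns grow to the right and rows downward; lengths in m; the calibration is good to about 2 mm. A picture is of the moment at which its call begins. There is no depth.
A pose or a line that the arm cannot do raises bot.MotionError and nothing moves.
- bot.job_done(): hands the job in, once; it reports no verdict.
The state is a dict: "t": time; "qpos": joint angles; "dq": joint speeds; "effort": joint torques, N m; "tool_pos": TCP position; "tcp_rot": TCP orientation; "ft_force": force on the tool from outside, world axes, zero at the start; "wrist_torque": the same for the moment, N m; "finger_gap": opening from 0.0 (shut) to 1.0 (fully open).
Only numpy, scipy, OpenCV 4.12 (cv2) and the standard library are available. Lean on these libraries where they do the work, as an engineer would, in place of code of your own. Each camera call takes 0.05 s, during which the arm holds its last target.

### The job

Fit the tube rotor onto the tube mixer: lower it over the central shaft, turn it gently under light pressure until a slot in its underside drops over the drive pin and it sits fully home on the drive plate, then put the retaining cap over the shaft end, bore down, until it rests on the rotor's neck. Do not force anything (metal on metal, press only lightly), leave both parts seated and released, and leave the other things on the bench where they stand.

Things in the scene. Friction and masses are not known exactly. Their poses are not given: they have to be found in the camera images.
- rotor_center (a point): Centre of the tube rotor, on its axis 27 mm above the underside, z up. A loose bare-metal disc 104 mm across, 20 mm thick, with a round neck 34 mm in diameter rising 34 mm above it (54 mm high in all, about 300 g), flat on the bench, neck up. Grip the neck from above, tips just clear of the disc. Fully home, this point is 27 mm above the seat; unengaged it rests on the pin, 10 mm too high.
- rotor: The tube rotor, origin at the centre of its underside. A 14 mm bore runs right through neck and disc. The underside has five radial slots, 10 mm wide and 12 mm deep, open at the rim: one along the rotor's own +x, then one every 72 degrees. Held in a light grip (about 25 N on the neck) it slips in the fingers rather than wedging between pin and shaft; let go half-way down over the pin, it frees itself.
- seat (a point): Centre of the upper face of the mixer's drive plate (96 mm across), where the rotor's underside must rest, 70 mm above the bench; z up along the shaft. The plate is held by a stiff brake and does not turn under light loads. Its drive pin's direction about the shaft differs every time and is NOT given by this orientation: find it by feel or by looking.
- mixer: The fixed tube mixer: white housing 160 x 160 x 64 mm, origin at the centre of its underside, below the shaft. The steel shaft, 12 mm in diameter, stands 72 mm above the seat, the last 8 mm tapering to 5 mm. The drive pin, 8 mm in diameter, stands 10 mm above the seat (last 2 mm tapered), its axis 32 mm from the shaft's.
- cap_center (a point): Centre of the retaining cap, on its axis 17 mm above its lower face, z up. A loose dark-metal ribbed knob 32 mm in diameter, 34 mm high, 60 g, standing on the bench bore down. In place, this point is 44 mm above the rotor's centre point (71 mm above the seat).
- cap: The retaining cap, origin at the centre of its lower face. Blind bore from below, 14 mm in diameter, 22 mm deep; the shaft reaches 18 mm into it.
- weight_center (a point): Bystander: steel balance weight with a small knob on top, 30 mm in diameter, 44 mm high; centre, half-way up.
- jar_center (a point): Bystander: small clear jar with white lid, 40 mm in diameter, 55 mm high; centre, half-way up.
Mind the look-alikes: they are no part of the job. What is shaped like the rotor but pink is not meant.

How it is judged:
On the way, in this order (a step that is already met when the one before it is completed fails the run):
1. The rotor is fully home on the drive plate, over shaft and pin (within 3.5 mm of the seated height, upright), before the cap goes on (z of rotor_center in the frame of seat between 0.0235 and 0.0305 m and horizontal distance between rotor_center and seat below 0.004 m and angle between rotor_center's own z axis and vertical below 0.05 rad and not (z of cap_center in the frame of rotor_center between 0.0405 and 0.0475 m and horizontal distance between cap_center and seat below 0.004 m and angle between cap_center's own z axis and vertical below 0.08 rad)), for 0.3 s.
2. The cap is over the shaft end and rests on the rotor's neck, the rotor still home (z of rotor_center in the frame of seat between 0.0235 and 0.0305 m and horizontal distance between each of rotor_center, cap_center and seat below 0.004 m and angle between rotor_center's own z axis and vertical below 0.05 rad and z of cap_center in the frame of rotor_center between 0.0405 and 0.0475 m and angle between cap_center's own z axis and vertical below 0.08 rad), for 0.2 s.
At the end, for the whole second after the job is handed in: Rotor fully home on the drive plate (centre 27 mm above the seat within 3.5 mm, within 4 mm of the axis, upright within 3 degrees); cap on its neck (centre 44 mm above the rotor's within 3.5 mm, within 4 mm of the axis, upright within 4.5 degrees); both released and at rest (all of step 2 and linear speed of each of rotor, cap below 0.02 m/s and contact force between the fingers and rotor below 0.1 N and contact force between the fingers and cap below 0.1 N); the robot touches nothing.
It fails at once if The rotor is forced against the mixer (more than 40 N) (contact force between rotor and mixer above 40 N).
It fails at once if The cap is forced against the mixer or the rotor (more than 40 N) (contact force between cap and mixer above 40 N or contact force between cap and rotor above 40 N).
It fails at once if A bystander (weight or jar) is moved more than 20 mm (distance of any of weight_center, jar_center from where it was at the start of the episode above 0.02 m).
It also fails if it takes over 70 s, if anything falls off the work surface, if the arm or the gripper's body presses on something with over 40 N, if the wrist force passes 120 N, or if a joint passes its speed limit or range.

## Working session

There is one attempt and no reset: what is moved stays moved. The work goes in short steps, each a Python script; the robot and the scene stay as the last script left them, time stands still between calls to the robot, and variables do not carry over. Pictures are saved under pics/ and viewed, and the job is handed in when it is done.

```bash
ls; mkdir -p pics
python3 - <<'E'
from workcell import bot
import cv2,numpy as np
for n in ["scene","top","wrist"]:
    c=bot.read_camera(n); cv2.imwrite(f"pics/{n}0.png",c["pixels"][:,:,::-1]); print(n,c["mtx"].tolist(),(-c["R"].T@c["t"]).round(3),c["R"].round(3).tolist())
s=bot.get_state();print(s)
E
```

```text
pics
scene [[573.6157142437311, 0.0, 311.7822818105792], [0.0, 573.6157142437311, 245.79513737827597], [0.0, 0.0, 1.0]] [ 0.961 -0.912  0.76 ] [[0.882, 0.471, -0.02], [0.26, -0.521, -0.813], [-0.393, 0.712, -0.582]]
top [[507.3328125307472, 0.0, 322.42243305339315], [0.0, 507.3328125307472, 237.53812983190676], [0.0, 0.0, 1.0]] [ 0.429 -0.073  1.097] [[-0.029, -1.0, 0.012], [-0.998, 0.028, -0.06], [0.06, -0.014, -0.998]]
wrist [[372.6405526124962, 0.0, 321.0378733523934], [0.0, 372.6405526124962, 237.70921191261735], [0.0, 0.0, 1.0]] [ 0.26  -0.52   0.384] [[0.316, -0.949, -0.002], [-0.9, -0.3, 0.317], [-0.302, -0.099, -0.948]]
{'t': 0.15, 'qpos': array([-1.45529766e+00,  1.81369156e-01,  1.60772480e+00, -2.51278995e-05,
        1.35383300e+00, -2.06303715e-01]), 'dq': array([ 0.00032309, -0.00274238, -0.00349713, -0.00129416, -0.00120694,
        0.00085232]), 'effort': array([ 9.86675514e-04, -4.34229290e+01, -3.42176521e+01,  7.02409283e-02,
        3.55833268e-02, -8.12316375e-05]), 'tool_pos': array([ 0.1818195 , -0.5450768 ,  0.23804367]), 'tcp_rot': array([-0.11327316,  0.69844449, -0.69750118,  0.11329865]), 'ft_force': array([ 0.43806254, -0.64482451,  0.309517  ]), 'wrist_torque': array([-0.00348753, -0.02502068,  0.06826426]), 'finger_gap': 1.0002466929162397}
```

View pics/scene0.png

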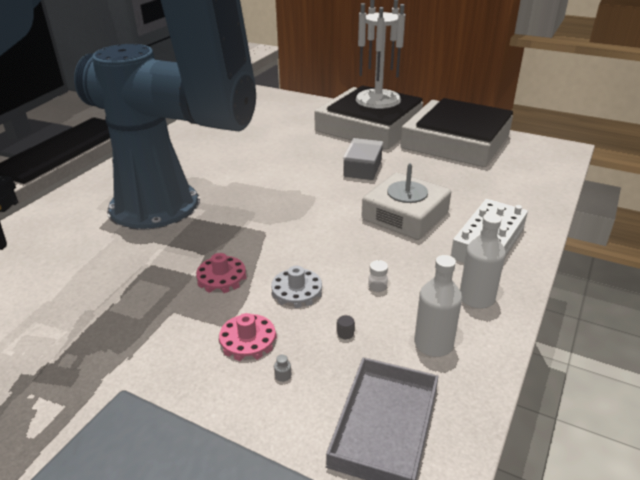

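View pics/top0.png

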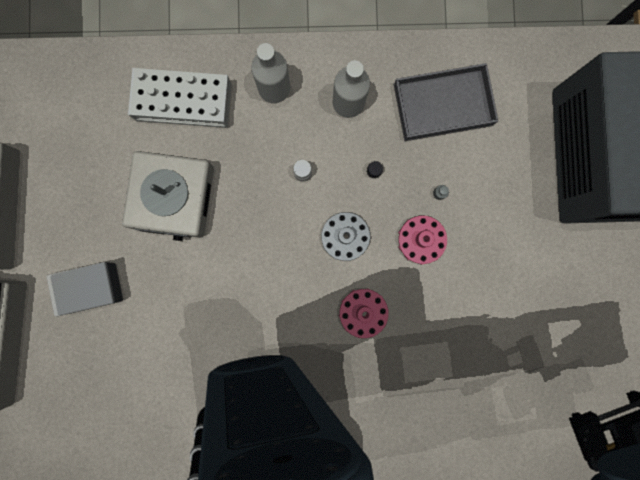

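View pics/wrist0.png

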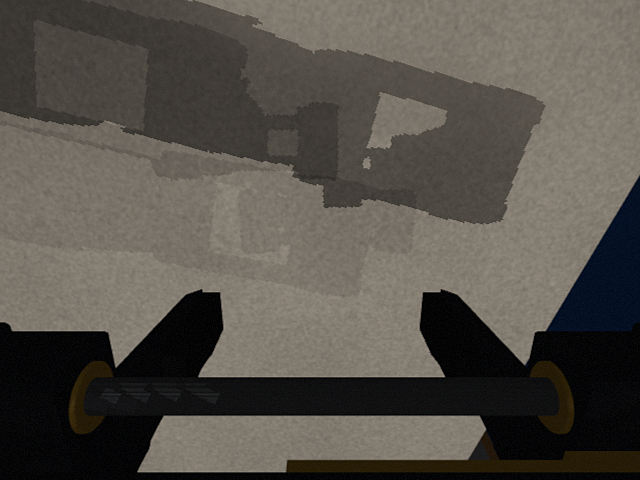

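Top view. Rotor candidates: bare-metal disc (346,236), pink disc (423,239), dark-pink disc in shade (363,313). I choose the bare-metal one. Cap candidates: dark knob (375,170), steel weight (441,192), jar (303,170). I choose the dark knob. The mixer is at (163,192), with the shaft and possibly the pin visible. I'll check these in close crops.

Run:
```python
import cv2,numpy as np
t=cv2.imread("pics/top0.png");s=cv2.imread("pics/scene0.png")
a=cv2.resize(t[205:265,315:375],(400,400),interpolation=2)
b=cv2.resize(t[145:240,115:210],(400,400),interpolation=2)
c=cv2.resize(s[155:235,355:455],(400,300),interpolation=2)
d=cv2.resize(t[150:190,350:403],(400,300),interpolation=2)
cv2.imwrite("pics/crop1.png",np.vstack([np.hstack([a,b]),np.hstack([c,d])])[:600] if 0 else np.vstack([np.hstack([a,b])[:300*2],cv2.resize(np.hstack([c,d]),(533,200)) .repeat(1,1) if 0 else np.hstack([c,d])[:200+100]])[:700])
im=np.vstack([np.hstack([a,b]),np.hstack([c,d])]);cv2.imwrite("pics/crop1.png",cv2.resize(im,(685,600)))
```

```text
(no output)
```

View pics/crop1.png

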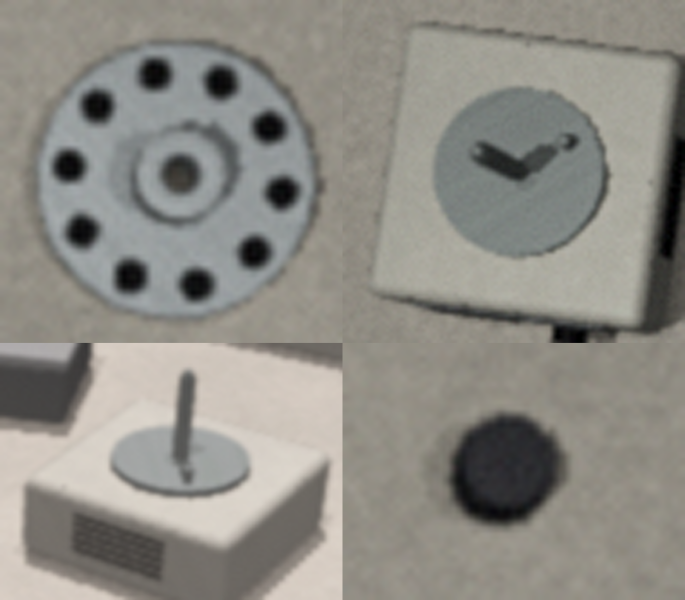

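```bash
cat > h.py <<'E'
from workcell import bot
import cv2,numpy as np
from scipy.spatial.transform import Rotation as Ro
def ray(c,uv,z):
    d=c["R"].T@np.linalg.solve(c["mtx"],[uv[0],uv[1],1.]);o=-c["R"].T@c["t"]
    return o+d*(z-o[2])/d[2]
def proj(c,X):
    p=c["mtx"]@(c["R"]@np.asarray(X,float)+c["t"]);return p[:2]/p[2]
def snap(n,f):
    c=bot.read_camera(n);cv2.imwrite(f"pics/{f}.png",c["pixels"][:,:,::-1]);return c
def Q(a): # tool down (x? y down), jaw axis z at angle a in the world plane
    z=np.array([np.cos(a),np.sin(a),0]);y=np.array([0,0,-1.]);x=np.cross(y,z)
    return Ro.from_matrix(np.c_[x,y,z]).as_quat()
E
python3 - <<'E'
from h import *
s=bot.get_state();M=Ro.from_quat(s["tcp_rot"]).as_matrix();print(M.round(3))
c=bot.read_camera("top")
hs=c["pixels"]
for nm,uv,z in [("rotorneck",(346.5,235.5),.054),("rotordisc",(346,236.5),.02),("plate",(115+95/343*177,145+95/343*171),.07),("shafttip",(115+(476-343)*95/343,145+150*95/343),.142),("pin",(115+(570-343)*95/343,145+142*95/343),.08),("cap",(375,169.5),.034),("weight",(441,192),.03),("jar",(303,170),.055),("pink",(423,239),.02)]:
    print(nm,ray(c,uv,z).round(4))
im=cv2.imread("pics/scene0.png")
cv2.imwrite("pics/crop2.png",cv2.resize(im[255:315,260:340],(800,600),interpolation=2))
E
```

```text
[[-0.949 -0.     0.316]
 [-0.316  0.001 -0.949]
 [-0.    -1.    -0.001]]
rotorneck [ 0.4937 -0.1369  0.054 ]
rotordisc [ 0.4937 -0.1378  0.02  ]
plate [0.591  0.2321 0.07  ]
shafttip [0.5913 0.2335 0.142 ]
pin [0.6049 0.2012 0.08  ]
cap [ 0.6333 -0.203   0.034 ]
weight [ 0.582  -0.3421  0.03  ]
jar [ 0.6322 -0.0509  0.055 ]
pink [ 0.4837 -0.3018  0.02  ]
```

View pics/crop2.png

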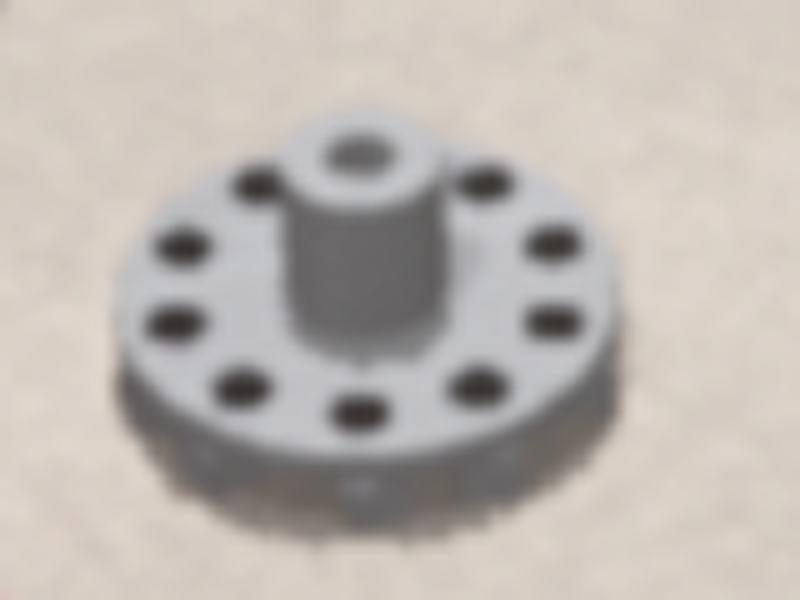

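```bash
cat >> h.py <<'E'
# camera in the tool frame, from the start pose
def camtool(c,s):
    M=Ro.from_quat(s["tcp_rot"]).as_matrix()
    return M.T@c["R"].T, M.T@(-c["R"].T@c["t"]-s["tool_pos"])
def viewpose(CT,target,az,el,d):
    RT,pT=CT
    dirv=np.array([np.cos(el)*np.cos(az),np.cos(el)*np.sin(az),np.sin(el)])
    pc=np.asarray(target)+d*dirv; z=-dirv
    out=[]
    x=np.cross(z,[0,0,1.]);x/=np.linalg.norm(x);y=np.cross(z,x)
    C=np.c_[x,y,z]; M=C@RT.T
    return pc-M@pT, Ro.from_matrix(M).as_quat()
E
python3 - <<'E'
from h import *
s=bot.get_state();c=bot.read_camera("wrist");CT=camtool(c,s);print(CT[0].round(3).tolist(),CT[1].round(4))
np.savez("ct.npz",R=CT[0],p=CT[1])
for el in (25,35,45):
  for d in (.2,.26,.32):
    for az in range(-180,180,15):
        p,q=viewpose(CT,[.494,-.137,.015],np.radians(az),np.radians(el),d)
        j=bot.solve_ik(p,q)
        if j is not None and p[2]>.06: print(el,d,az,p.round(3),np.round(j,2))
E
```

```text
[[0.0, 0.948, 0.318], [0.0, -0.318, 0.948], [1.0, -0.0, -0.001]] [-0.0823 -0.1457  0.0005]
35 0.32 -165 [ 0.353 -0.174  0.078] [-1.79  0.54  2.42  1.05  1.37 -1.41]
35 0.32 -150 [ 0.368 -0.21   0.078] [-1.6   0.59  2.17  0.96  1.49 -1.25]
35 0.32 -135 [ 0.391 -0.24   0.078] [-1.44  0.69  1.91  0.87  1.63 -1.15]
35 0.32 -120 [ 0.421 -0.263  0.078] [-1.29  0.8   1.65  0.78  1.78 -1.09]
35 0.32 -105 [ 0.456 -0.278  0.078] [-1.16  0.92  1.39  0.7   1.94 -1.05]
35 0.32 -90 [ 0.494 -0.283  0.078] [-1.02  1.05  1.13  0.62  2.1  -1.05]
35 0.32 -75 [ 0.531 -0.278  0.078] [-0.89  1.18  0.87  0.54  2.28 -1.08]
35 0.32 -60 [ 0.567 -0.263  0.078] [-0.76  1.32  0.6   0.43  2.45 -1.15]
35 0.32 -45 [ 0.597 -0.24   0.078] [-0.64  1.46  0.34  0.28  2.61 -1.28]
35 0.32 15 [ 0.635 -0.1    0.078] [-0.15  1.45  0.35 -0.68  2.48 -2.26]
35 0.32 30 [ 0.62  -0.064  0.078] [-0.04  1.31  0.62 -0.75  2.29 -2.3 ]
35 0.32 45 [ 0.597 -0.034  0.078] [ 0.07  1.17  0.88 -0.82  2.11 -2.31]
35 0.32 60 [ 0.567 -0.011  0.078] [ 0.18  1.04  1.14 -0.89  1.92 -2.3 ]
35 0.32 75 [0.532 0.004 0.078] [ 0.27  0.92  1.4  -0.99  1.
[... 2143 characters left out ...]
0.231  0.103] [-0.63  1.23  0.61  0.2   2.4  -1.35]
45 0.32 -30 [ 0.609 -0.204  0.103] [-0.51  1.3   0.47  0.02  2.48 -1.55]
45 0.32 -15 [ 0.622 -0.172  0.103] [-0.4   1.33  0.42 -0.2   2.49 -1.79]
45 0.32 0 [ 0.627 -0.137  0.103] [-0.28  1.3   0.48 -0.38  2.42 -1.99]
45 0.32 15 [ 0.622 -0.103  0.103] [-0.17  1.22  0.62 -0.52  2.3  -2.14]
45 0.32 30 [ 0.609 -0.071  0.103] [-0.06  1.12  0.81 -0.62  2.14 -2.23]
45 0.32 45 [ 0.588 -0.044  0.103] [ 0.05  1.    1.03 -0.71  1.97 -2.29]
45 0.32 60 [ 0.561 -0.022  0.103] [ 0.14  0.88  1.26 -0.81  1.8  -2.32]
45 0.32 75 [ 0.529 -0.009  0.103] [ 0.23  0.75  1.5  -0.91  1.62 -2.32]
45 0.32 90 [ 0.494 -0.004  0.103] [ 0.3   0.62  1.75 -1.04  1.43 -2.31]
```

Run:
```python
from h import *
z=np.load("ct.npz");CT=(z["R"],z["p"])
p,q=viewpose(CT,[.494,-.137,.015],np.radians(-105),np.radians(43),.31)
print(p)
bot.move_pose(p,q); c=snap("wrist","w1")
cv2.imwrite("pics/w1c.png",cv2.resize(c["pixels"][140:340,190:450,::-1],(780,600),interpolation=2))
import pickle;pickle.dump(c,open("w1.pkl","wb"));print(bot.get_state()["t"])
```

```text
[ 0.46041503 -0.26076316  0.09113339]
1.8333
```

View pics/w1c.png

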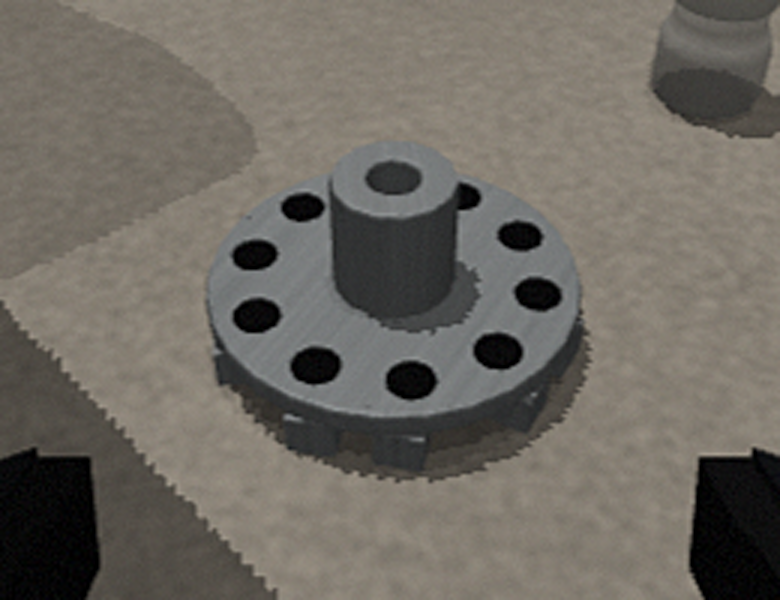

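Run:
```python
from h import *
import pickle;c=pickle.load(open("w1.pkl","rb"))
im=c["pixels"][235:310,250:400,::-1]
im=cv2.resize(im,(800,400),interpolation=cv2.INTER_CUBIC).astype(float)
cv2.imwrite("pics/w1d.png",np.clip(im*1.7,0,255).astype(np.uint8))
```

```text
(no output)
```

View pics/w1d.png

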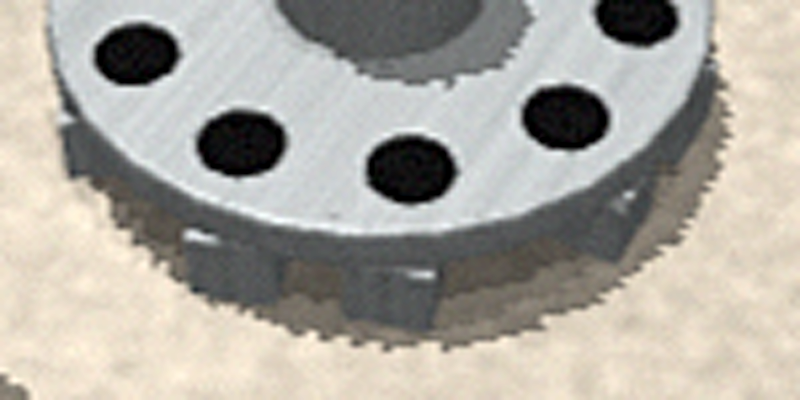

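Run:
```python
from h import *
import pickle;c=pickle.load(open("w1.pkl","rb"))
f=lambda x,y:(250+x*150/800,235+y*75/400)
g=lambda x,y:(190+x/3,140+y/3)
# neck top ellipse centre and disc ellipse from w1c
print("neck",ray(c,g(393,179),.054)); 
L,R_,F,B=g(206,290),g(580,287),g(393,416),g(393,172)
print("disc L/R",ray(c,L,.02),ray(c,R_,.02),"front",ray(c,F,.02))
# refine: fit disc outline
im=c["pixels"][:,:,::-1]
ce=ray(c,g(393,179),.054)[:2]
for nm,x,y in [("blk1 L bottom",190,290),("blk1 R bottom",275,303),("blk2 L bottom",345,318),("blk2 R bottom",430,328),("blk3 L",583,245),("blk3 R bottom",617,262),("blk0",75,178)]:
    X=ray(c,f(x,y),0.0)[:2]-ce; print(nm,(X*1000).round(1),np.hypot(*X).round(4),np.degrees(np.arctan2(X[1],X[0])).round(1))
for nm,x,y in [("blk1 topL",185,236),("blk1 topR",280,262),("blk2 topL",345,268),("blk2 topR",437,275),("3L",585,205),("3R",640,195)]:
    X=ray(c,f(x,y),0.012)[:2]-ce; print(nm,(X*1000).round(1),np.hypot(*X).round(4),np.degrees(np.arctan2(X[1],X[0])).round(1))
for k,(x,y) in enumerate([(241,143),(411,168),(566,117)]):
    X=ray(c,f(x,y),0.02)[:2]-ce;print("hole",np.hypot(*X).round(4),np.degrees(np.arctan2(X[1],X[0])).round(1))
```

```text
neck [ 0.4938463  -0.13712159  0.054     ]
disc L/R [ 0.44336105 -0.12877947  0.02      ] [ 0.54227333 -0.15406251  0.02      ] front [ 0.48087262 -0.18540924  0.02      ]
blk1 L bottom [-37.9 -35.1] 0.0517 -137.2
blk1 R bottom [-26.5 -40.7] 0.0485 -123.1
blk2 L bottom [-17.4 -46. ] 0.0491 -110.7
blk2 R bottom [ -6.  -50.9] 0.0512 -96.8
blk3 L [ 20.3 -41.9] 0.0466 -64.1
blk3 R bottom [ 24.1 -46.3] 0.0522 -62.5
blk0 [-50.8  -8.9] 0.0515 -170.0
blk1 topL [-37.9 -35.1] 0.0516 -137.2
blk1 topR [-25.9 -43.2] 0.0504 -120.9
blk2 topL [-17.4 -46.6] 0.0498 -110.4
blk2 topR [ -5.3 -51.2] 0.0515 -95.9
3L [ 18.9 -44.3] 0.0481 -66.9
3R [ 27.2 -44.5] 0.0522 -58.6
hole 0.0386 -135.7
hole 0.0383 -98.2
hole 0.039 -60.9
```

Run:
```python
from h import *
import pickle
z=np.load("ct.npz");CT=(z["R"],z["p"])
for az in (-105,-120,-90,-135):
  p,q=viewpose(CT,[.591,.232,.09],np.radians(az),np.radians(50),.33)
  if bot.solve_ik(p,q) is not None: break
print(az,p); bot.move_linear(bot.get_state()["tool_pos"]+[0,0,.08],max_speed=.3); bot.move_pose(p,q); c=snap("wrist","w2")
cv2.imwrite("pics/w2c.png",cv2.resize(c["pixels"][120:360,180:460,::-1],(700,600),interpolation=2))
pickle.dump(c,open("w2.pkl","wb"));print(bot.get_state()["t"])
```

```text
-105 [0.55673652 0.10570461 0.19651513]
3.725
```

View pics/w2c.png

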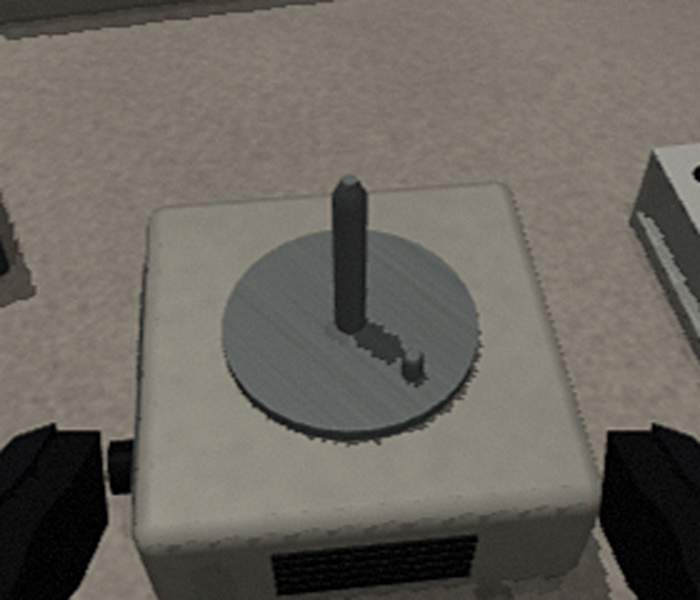

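Run:
```python
from h import *
import pickle;c=pickle.load(open("w2.pkl","rb"))
g=lambda x,y:(180+x/2.5,120+y/2.5)
tip=ray(c,g(348.5,180),.142);print("tip",tip)
# plate edge fit
px=c["pixels"].astype(np.float32)
pin=ray(c,g(413.5,356),.08);pb=ray(c,g(413,377),.071);print("pin",pin,pb)
L,R_,T,B=[ray(c,g(*p),.07) for p in ((222,328),(479,332),(350,229),(350,433))]
print(L,R_,T,B)
from scipy.optimize import least_squares
P=np.array([ray(c,g(*p),.07)[:2] for p in ((222,328),(479,332),(300,238),(400,238),(255,270),(255,386),(350,433),(440,272),(440,400),(300,424))])
r=least_squares(lambda v:np.hypot(P[:,0]-v[0],P[:,1]-v[1])-.048,[.591,.232]);print("plate",r.x,(r.fun*1000).round(1))
for ce in (tip[:2],r.x):
    for q in (pin,pb):
        d=q[:2]-ce;print(np.hypot(*d).round(4),np.degrees(np.arctan2(d[1],d[0])).round(1))
# rotor holes fit in w1
c=pickle.load(open("w1.pkl","rb"))
gr=cv2.cvtColor(c["pixels"],cv2.COLOR_RGB2GRAY)
m=((gr<25)*255).astype(np.uint8);n,l,st,cen=cv2.connectedComponentsWithStats(m)
H=[]
for i in range(1,n):
    if 20<st[i,4]<200:
        X=ray(c,cen[i],.02)[:2]; H.append(X)
H=np.array(H)
H=H[np.hypot(*(H-[.4938,-.137]).T)<.045]
def fun(v): 
    d=H-v[:2];a=np.arctan2(d[:,1],d[:,0])-v[2];a=(a+np.pi/10)%(np.pi/5)-np.pi/10
    return np.r_[np.hypot(*d.T)-v[3],a*.038]
r=least_squares(fun,[.4938,-.137,np.radians(-98),.038],loss='soft_l1',f_scale=.001);print(len(H),r.x[:2],np.degrees(r.x[2]),r.x[3],(r.fun*1000).round(1))
```

```text
tip [0.59056508 0.23396545 0.142     ]
pin [0.60638411 0.20595195 0.08      ] [0.60586214 0.20337787 0.071     ]
[0.54431049 0.2435837  0.07      ] [0.63578198 0.21698416 0.07      ] [0.60338259 0.28045727 0.07      ] [0.57847806 0.18752395 0.07      ]
plate [0.59100767 0.23359631] [-0.2 -0.2 -0.  -0.2 -2.4 -3.9 -0.3 -4.9 -1.5 -0.6]
0.0322 -60.5
0.0342 -63.4
0.0316 -60.9
0.0337 -63.8
9 [ 0.49428835 -0.13541365] -98.854962199845 0.040095997930198045 [ 0.8  0.  -0.3  0.1 -0.2  0.1 -0.1 -0.1 -0.1 -1.9  0.3  0.2  0.3  0.2
  0.1 -0.1 -0.  -0. ]
```

Run:
```python
from h import *
for a in range(-180,180,15):
    r=[]
    for p,da in (([.494,-.1368,.024],0),([.5907,.2337,.16],-17),([.5907,.2337,.1],-45),([.5907,.2337,.1],15)):
        j=bot.solve_ik(p,Q(np.radians(a+da)));r.append(None if j is None else j.round(2)[[0,3,4,5]])
    print(a,r)
```

```text
-180 [array([-0.5 , -0.  ,  0.89,  2.64]), array([ 0.19, -0.  ,  1.24, -2.65]), array([ 0.19, -0.  ,  1.13, -2.17]), array([ 0.19, -0.  ,  1.13,  3.07])]
-165 [array([-0.5 , -0.  ,  0.89,  2.38]), array([ 0.19, -0.  ,  1.24, -2.92]), array([ 0.19,  0.  ,  1.13, -2.43]), array([ 0.19, -0.  ,  1.13,  2.81])]
-150 [array([-0.5 , -0.  ,  0.89,  2.12]), array([ 0.19, -0.  ,  1.24,  3.1 ]), array([ 0.19, -0.  ,  1.13, -2.69]), array([ 0.19, -0.  ,  1.13,  2.55])]
-135 [array([-0.5 , -0.  ,  0.89,  1.85]), array([ 0.19, -0.  ,  1.24,  2.84]), array([ 0.19, -0.  ,  1.13, -2.95]), array([ 0.19, -0.  ,  1.13,  2.28])]
-120 [array([-0.5 , -0.  ,  0.89,  1.59]), array([ 0.19, -0.  ,  1.24,  2.58]), array([ 0.19, -0.  ,  1.13,  3.07]), array([ 0.19, -0.  ,  1.13,  2.02])]
-105 [array([-0.5 , -0.  ,  0.89,  1.33]), array([ 0.19, -0.  ,  1.24,  2.32]), array([ 0.19, -0.  ,  1.13,  2.81]), array([ 0.19, -0.  ,  1.13,  1.76])]
-90 [array([-0.5 , -0.  ,  0.89,  1.07]), array([ 0.19, -0.  ,  1.24,  2.06]), array([ 0.19, -0.  ,  1.13,  2.55]), array([ 0.19, -0.  ,  1.13,  1.5 ])]
-75 [array([-0.5 , -0. 
[... 1830 characters left out ...]
-2.33]), array([ 0.19, -0.  ,  1.24, -1.35]), array([ 0.19, -0.  ,  1.13, -0.86]), array([ 0.19, -0.  ,  1.13, -1.9 ])]
120 [array([-0.5 , -0.  ,  0.89, -2.6 ]), array([ 0.19, -0.  ,  1.24, -1.61]), array([ 0.19, -0.  ,  1.13, -1.12]), array([ 0.19, -0.  ,  1.13, -2.17])]
135 [array([-0.5 , -0.  ,  0.89, -2.86]), array([ 0.19, -0.  ,  1.24, -1.87]), array([ 0.19, -0.  ,  1.13, -1.38]), array([ 0.19, -0.  ,  1.13, -2.43])]
150 [None, array([ 0.19, -0.  ,  1.24, -2.13]), array([ 0.19, -0.  ,  1.13, -1.64]), array([ 0.19, -0.  ,  1.13, -2.69])]
165 [array([-0.5 , -0.  ,  0.89,  2.9 ]), array([ 0.19, -0.  ,  1.24, -2.39]), array([ 0.19, -0.  ,  1.13, -1.9 ]), array([ 0.19, -0.  ,  1.13, -2.95])]
```

Run:
```python
from h import *
x,y=.4940,-.1366
bot.move_pose([x,y,.13],Q(-np.pi/2))
bot.move_linear([x,y,.025],max_speed=.12,guard=8)
s=bot.get_state();print(s["tool_pos"],s["ft_force"])
bot.set_gripper(0);s=bot.get_state();print(s["finger_gap"],s["finger_gap"]*88,s["t"])
bot.set_gripper(1)
bot.move_linear([x,y,.065],max_speed=.15)
bot.move_linear([x,y,.065],rotation=Q(0)) if 0 else bot.move_pose([x,y,.065],Q(0))
c=snap("wrist","w3");print(bot.get_state()["t"])
```

```text
[ 0.49458232 -0.13687971  0.02564387] [-0.15796771  0.35794163 -0.10828922]
0.36269324603993675 31.917005651514433 7.1583
9.9583
```

View pics/w3.png

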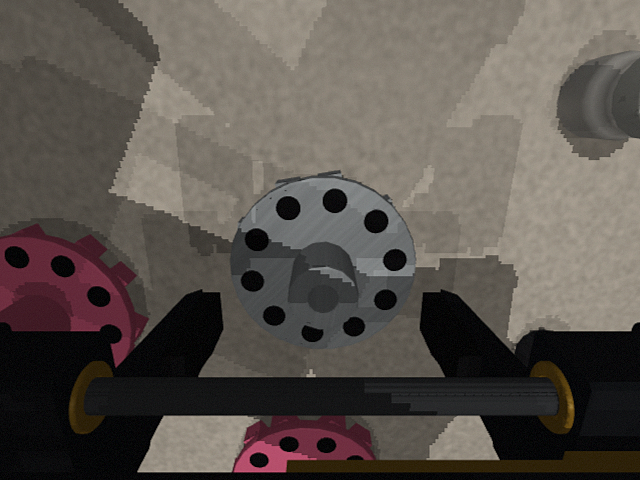

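```bash
cat >> h.py <<'E'
from scipy.optimize import least_squares
def holes(c,z,c0,thr=25,r0=.04):
    gr=cv2.cvtColor(c["pixels"],cv2.COLOR_RGB2GRAY)
    n,l,st,cen=cv2.connectedComponentsWithStats(((gr<thr)*255).astype(np.uint8))
    H=np.array([ray(c,cen[i],z)[:2] for i in range(1,n) if 20<st[i,4]<800])
    H=H[abs(np.hypot(*(H-np.array(c0)).T)-r0)<.008]
    def fun(v):
        d=H-v[:2];a=np.arctan2(d[:,1],d[:,0])-v[2];a=(a+np.pi/10)%(np.pi/5)-np.pi/10
        return np.r_[np.hypot(*d.T)-v[3],a*.038]
    best=min((least_squares(fun,[*c0,a0,r0],loss='soft_l1',f_scale=.001) for a0 in np.radians([0,9,18,27])),key=lambda r:r.cost)
    return len(H),best.x[:2],np.degrees(best.x[2])%36,best.x[3],abs(best.fun).max()
E
python3 - <<'E'
from h import *
x,y=.4940,-.1366
c=bot.read_camera("wrist");print(holes(c,.02,(x,y)),-98.85%36)
bot.move_linear([x,y,.0245],max_speed=.12,guard=8)
bot.set_gripper(0);s=bot.get_state();print(s["finger_gap"]*88,s["tool_pos"],s["ft_force"],s["t"])
bot.move_linear([x,y,.16],max_speed=.2)
s=bot.get_state();print(s["finger_gap"]*88,s["tool_pos"],s["ft_force"],s["t"])
c=snap("wrist","w4");print(holes(c,.16-.0245+.02,(x,y)))
E
```

```text
(10, array([ 0.49394492, -0.13697987]), np.float64(9.040569797327748), np.float64(0.04005321895878257), np.float64(0.0009059937367078344)) 9.150000000000006
32.1299472785023 [ 0.49401898 -0.13658337  0.02450136] [-0.00900671 -0.89818013 -0.25772901] 11.375
32.39538070438654 [ 0.49307014 -0.13611909  0.1587011 ] [ 0.12374715 -0.04053888 -3.81095121] 12.2
(5, array([ 0.49260879, -0.13561725]), np.float64(9.076329034444678), np.float64(0.03958519293864441), np.float64(3.930684422902453e-05))
```

View pics/w4.png

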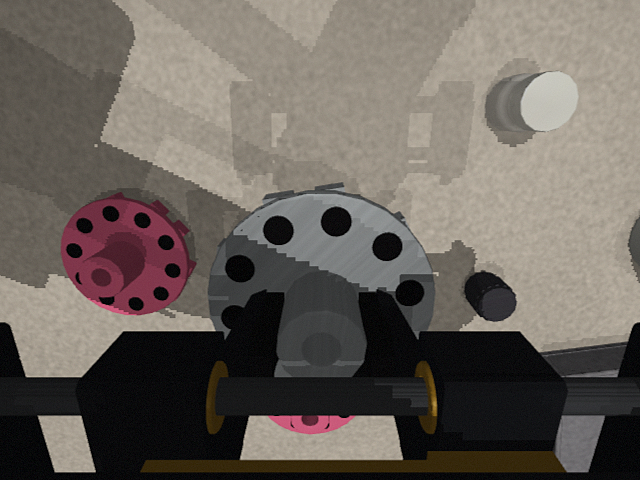

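Run:
```python
from h import *
X=[.5908,.2336]; a=np.radians(-17)
bot.move_linear([.494,-.1366,.215],max_speed=.3)
bot.move_pose([*X,.215],Q(a)); bot.hold(.3)
s=bot.get_state();print(s["tool_pos"],s["ft_force"],s["t"])
c=snap("wrist","w5");snap("scene","s5");print(holes(c,.215-.0245+.02,X))
print("expect tip",proj(c,[*X,.142]))
s5=cv2.imread("pics/s5.png");cv2.imwrite("pics/s5c.png",cv2.resize(s5[90:240,330:490],(640,600),interpolation=2))
```

```text
[0.59107654 0.23276969 0.21517981] [ 0.35263563  0.23824875 -3.39583557] 14.3083
(5, array([0.59073388, 0.2323925 ]), np.float64(27.996561675567754), np.float64(0.03998691382795648), np.float64(2.1597446007278754e-05))
expect tip [320.59268757 250.05953142]
```

View pics/s5c.png

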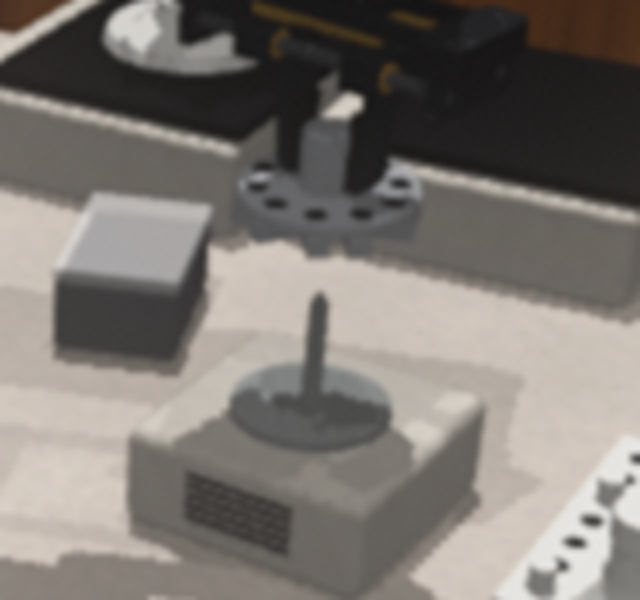

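View pics/w5.png

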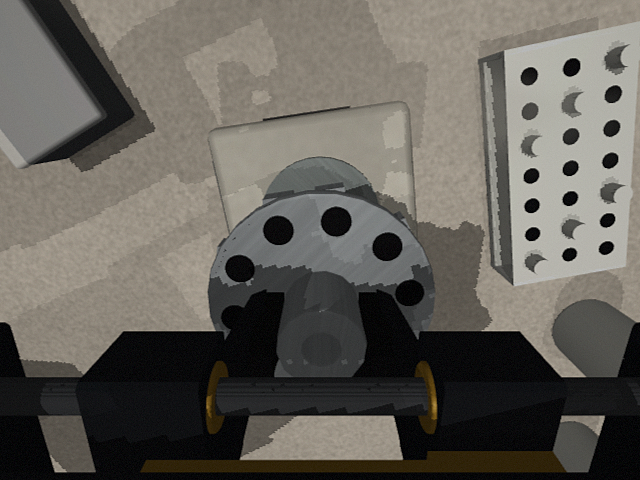

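Run:
```python
from h import *
a=np.radians(-17)
X=np.array([.5908,.2343])
g=bot.move_linear([*X,.172],max_speed=.15,guard=10);bot.hold(.2)
s=bot.get_state();print(g,s["tool_pos"],s["ft_force"],s["t"])
for z in (.165,.155,.145,.130,.115,.107):
    g=bot.move_linear([*X,z],max_speed=.05,guard=6)
    s=bot.get_state();print(z,g,s["tool_pos"],s["ft_force"],s["t"])
    if g: break
snap("scene","s6")
s5=cv2.imread("pics/s6.png");cv2.imwrite("pics/s6c.png",cv2.resize(s5[90:240,330:490],(640,600),interpolation=2))
```

```text
False [0.59168192 0.23450339 0.17350042] [-0.12306192 -0.40719908 -2.13939543] 15.0417
0.165 False [0.59042027 0.23418576 0.16448295] [ 1.1460581   0.05936668 -3.16420805] 15.3333
0.155 False [0.59046728 0.23444196 0.15432156] [ 0.19136983  1.90941058 -2.70891032] 15.6833
0.145 False [0.59046999 0.23444282 0.14440612] [ 0.06790787  0.86752651 -4.28038364] 16.0333
0.13 False [0.59045388 0.23446907 0.12934509] [ 0.08312312  2.8966324  -4.24287023] 16.4833
0.115 False [0.59046546 0.23449306 0.1143456 ] [ 1.3230346  3.5565677 -4.703462 ] 16.9333
0.107 False [0.59066182 0.23442693 0.10648118] [ 1.44032301  4.45672075 -5.23129182] 17.2417
```

View pics/s6c.png

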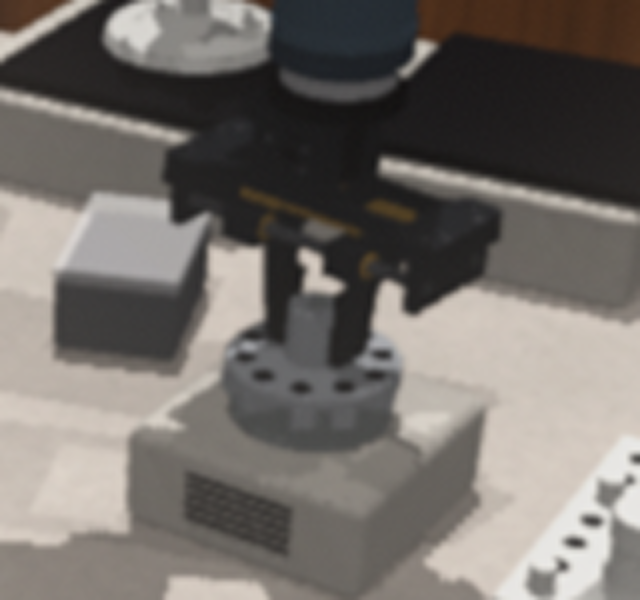

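Run:
```python
from h import *
X=np.array([.5908,.2343])
for d in ([.0002,.0007],[.0004,.0014]):
    bot.move_linear([*(X+d),.107],max_speed=.02,guard=8)
    bot.hold(.1);s=bot.get_state();print(s["tool_pos"],s["ft_force"],s["t"])
    if np.hypot(*s["ft_force"][:2])<1.5: break
X=X+d
for z in (.1045,.103,.1015,.100,.098,.096,.0945):
    g=bot.move_linear([*X,z],max_speed=.03,guard=5)
    s=bot.get_state();print(z,g,s["tool_pos"],s["ft_force"],s["wrist_torque"],s["t"])
    if g: break
```

```text
[0.59095706 0.23453574 0.10707978] [-0.47476487  0.34814298 -2.91701833] 17.6417
0.1045 False [0.59079211 0.23478458 0.1042252 ] [-1.05512833 -0.22117151 -2.5858554 ] [-0.0334881  -0.04226228  0.04066915] 17.8917
0.103 False [0.59086499 0.23497403 0.10282143] [ 1.26100285  0.08607868 -3.57682332] [-0.05244461 -0.03728138 -0.01425622] 18.1417
0.1015 False [0.59085804 0.23499551 0.10130825] [-0.29444787 -0.22332876 -3.07319708] [-0.05803586 -0.05054271  0.06382385] 18.3917
0.1 False [0.59089271 0.23497594 0.09985613] [-0.35317094  0.2866905  -2.66986678] [-0.03478519 -0.06151418  0.05123555] 18.6417
0.098 False [0.59085022 0.23497489 0.0977855 ] [ 0.70784095 -0.02509428 -1.88540277] [-0.07466849 -0.10015526  0.00808677] 18.8917
0.096 False [0.5908427  0.23496223 0.09577144] [-0.65737136  0.03556055 -3.0090609 ] [-0.07766756 -0.0184496  -0.06917421] 19.1417
0.0945 False [0.59109464 0.2349985  0.09456015] [-0.03140013  0.37685463 -2.25392059] [-0.03994949 -0.1077641   0.01255633] 19.3917
```

Run:
```python
from h import *
X=np.array([.591,.235])
g=bot.move_linear([*X,.0935],max_speed=.02,guard=4)
s=bot.get_state();print(g,s["tool_pos"],s["ft_force"],s["t"])
bot.set_gripper(1.0)
bot.move_linear([*X,.19],max_speed=.2)
s=bot.get_state();print(s["t"],s["finger_gap"])
c=snap("wrist","w7");snap("scene","s7")
print([holes(c,z,X) for z in (.09,.1)])
s5=cv2.imread("pics/s7.png");cv2.imwrite("pics/s7c.png",cv2.resize(s5[90:240,330:490],(640,600),interpolation=2))
print([proj(c,[*X,z]).round(1) for z in (.124,.134,.142)])
```

```text
False [0.59113618 0.23502853 0.09452642] [-3.19991996 -1.22867111  5.07067669] 19.6417
21.2083 1.0017490031077945
[(10, array([0.5905513 , 0.23475306]), np.float64(28.03871112457403), np.float64(0.03991898844859167), np.float64(7.066393756826467e-05)), (10, array([0.5915277 , 0.23797115]), np.float64(28.038711319747147), np.float64(0.03828846395920588), np.float64(6.723628287810118e-05))]
[array([322.3, 255.3]), array([322.4, 261.6]), array([322.4, 267. ])]
```

View pics/s7c.png

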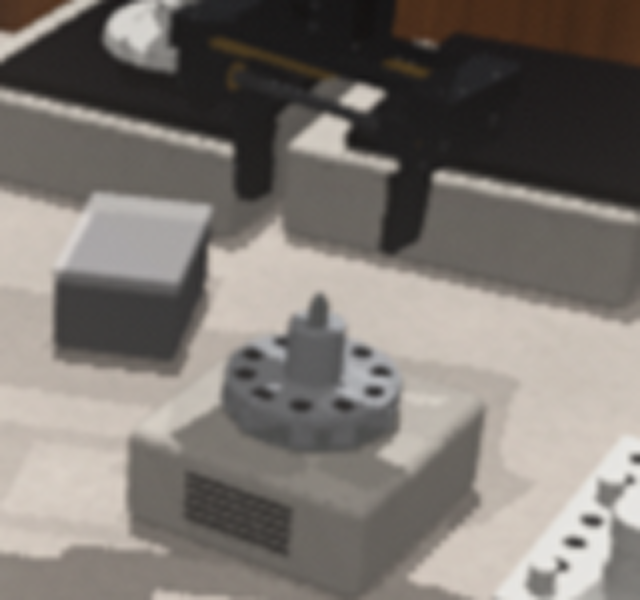

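View pics/w7.png

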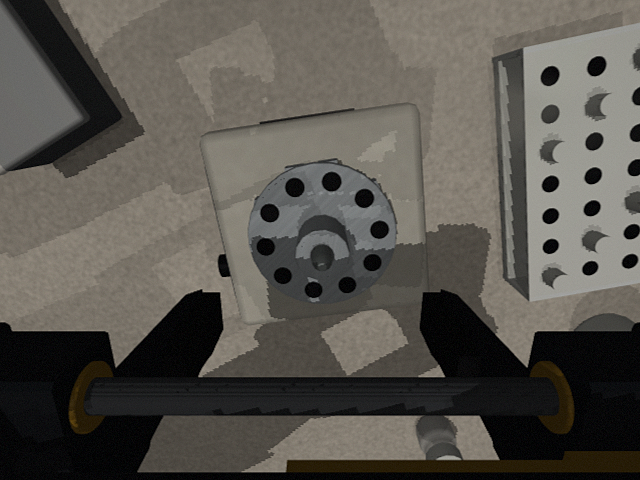

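Run:
```python
from h import *
C=[.6333,-.203]
p,q=[*C,.13],Q(np.pi/2)
print(bot.solve_ik(p,q),bot.solve_ik([*C,.006],q),bot.solve_ik([.591,.235,.14],q))
bot.move_linear([.591,.235,.24],max_speed=.3)
bot.move_pose([C[0],C[1],.16],q);bot.hold(.2)
c=snap("wrist","w8");print(bot.get_state()["tool_pos"],bot.get_state()["t"]);print(proj(c,[*C,.034]),proj(c,[*C,0]))
```

```text
[-4.88267469e-01  4.80777145e-01  1.44821580e+00 -4.44089210e-16
  1.21259971e+00 -2.05906380e+00] [-4.88267469e-01  6.46537676e-01  1.48413164e+00 -4.44089210e-16
  1.01092334e+00 -2.05906380e+00] [ 1.92169055e-01  4.10823599e-01  1.52529793e+00 -4.44089210e-16
  1.20547112e+00 -1.37862727e+00]
[ 0.63346059 -0.2025989   0.16013583] 24.05
[321.1656592  227.73451009] [321.1354862  216.01456673]
```

View pics/w8.png

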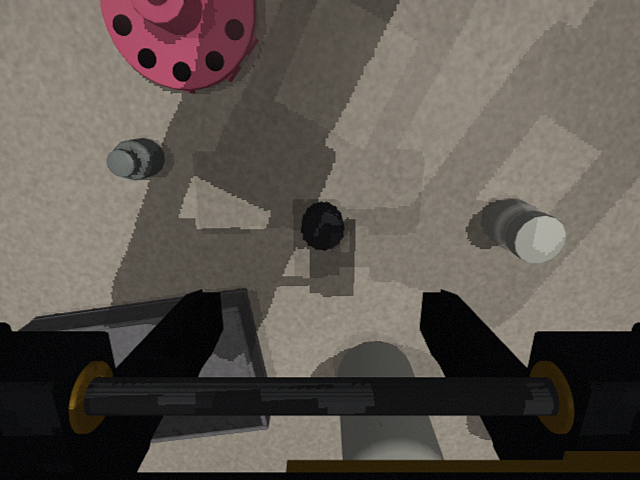

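Run:
```python
from h import *
c=bot.read_camera("wrist");t=bot.read_camera("top")
print("bottle front",ray(c,(375,342),0.0),ray(c,(375,342),0.05),"top cam base",ray(t,(350,116),0.0),"tray corner",ray(c,(247,290),.03))
im=cv2.cvtColor(c["pixels"],cv2.COLOR_RGB2GRAY)[190:260,290:360]
cv2.imwrite("pics/w8c.png",np.clip(cv2.resize(c["pixels"][190:260,285:365,::-1],(800,700)).astype(float)*1.8,0,255).astype(np.uint8)[:600])
```

```text
bottle front [ 0.75780818 -0.15159932  0.        ] [ 0.72385277 -0.16005276  0.05      ] top cam base [ 0.76007216 -0.15631977  0.        ] tray corner [ 0.68783311 -0.26382359  0.03      ]
```

View pics/w8c.png

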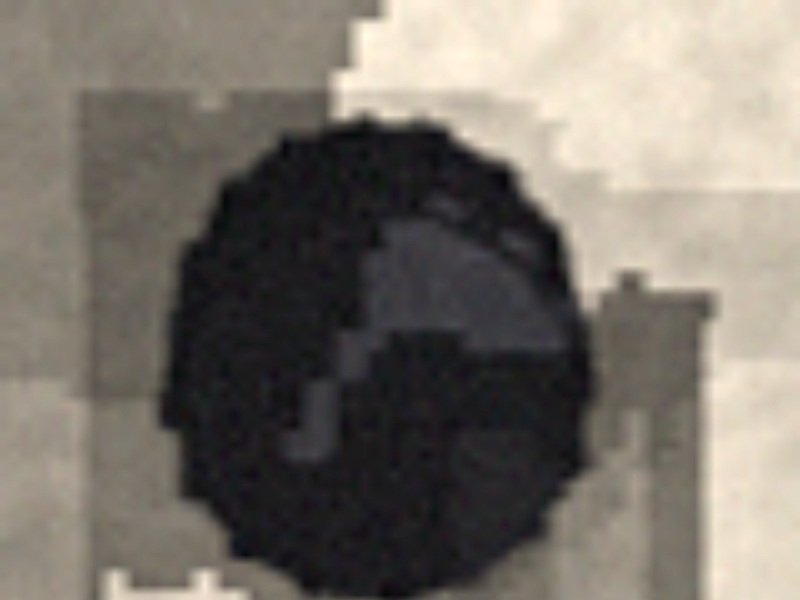

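Run:
```python
from h import *
C=[.6342,-.202]
bot.move_linear([*C,.06],max_speed=.2)
g=bot.move_linear([*C,.006],max_speed=.08,guard=8)
s=bot.get_state();print(g,s["tool_pos"],s["ft_force"])
bot.set_gripper(0);s=bot.get_state();print(s["finger_gap"]*88,s["tool_pos"],s["t"])
bot.move_linear([*C,.12],max_speed=.2)
bot.hold(.2)
s=bot.get_state();print(s["finger_gap"]*88,s["tool_pos"],s["ft_force"],s["t"])
c=snap("wrist","w9");cv2.imwrite("pics/w9c.png",np.clip(c["pixels"][200:440,200:440,::-1].astype(float).repeat(2,0).repeat(2,1)*1.8,0,255).astype(np.uint8))
# cap top at z = tool+.034-.006
top=s["tool_pos"]+[0,0,.028];print(proj(c,top))
```

```text
False [ 0.63445547 -0.20213862  0.00614769] [0.5130038  0.77515699 0.16314494]
30.644963513505857 [ 0.63416611 -0.20196123  0.00596833] 26.525
30.288875619232314 [ 0.63308053 -0.20145182  0.11784059] [-0.35178504  0.27112972 -1.14396263] 27.4417
[322.9131149  349.67086171]
```

View pics/w9c.png

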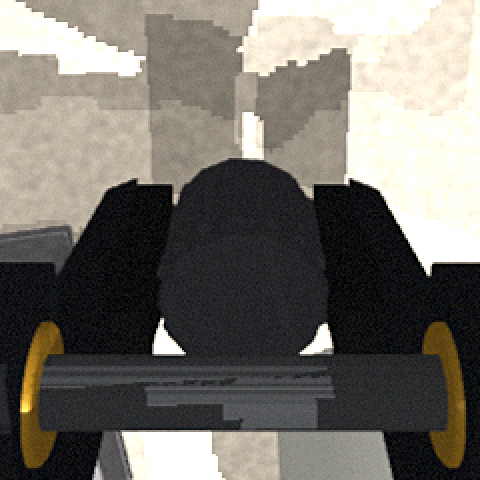

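Run:
```python
from h import *
X=np.array([.591,.235]);q=Q(np.pi/2)
bot.move_linear([.6342,-.202,.23],max_speed=.3)
bot.move_pose([*X,.20],q); bot.hold(.3)
s=bot.get_state();print(s["tool_pos"],s["ft_force"],s["t"])
bot.move_linear([*X,.155],max_speed=.12,guard=8);bot.hold(.3)
s=bot.get_state();print(s["tool_pos"],s["ft_force"],s["t"])
c=snap("scene","s10");cv2.imwrite("pics/s10c.png",cv2.resize(c["pixels"][90:240,330:490,::-1],(640,600),interpolation=2))
for z in (.148,.145,.142,.139,.136,.134,.132):
    g=bot.move_linear([*X,z],max_speed=.03,guard=4)
    s=bot.get_state();print(z,g,s["tool_pos"],s["ft_force"],s["t"])
    if g: break
```

```text
[0.59132828 0.2343153  0.20003555] [0.01626339 0.93371705 0.02955937] 29.925
[0.59150618 0.23511333 0.15591576] [-1.14222133  0.94675695  0.0622666 ] 30.75
0.148 False [0.59070319 0.23495978 0.14752492] [ 0.11992909 -0.22274767 -1.1089864 ] 31.1833
0.145 False [0.59084966 0.23494578 0.14470869] [ 0.44590042  0.0485675  -0.02324042] 31.4333
0.142 False [0.59054592 0.23514913 0.14171819] [-1.26854751  0.34760492  0.21289393] 31.6833
0.139 False [0.58985379 0.23531272 0.13820114] [-4.6997397   1.20461041 -0.5737593 ] 31.9333
0.136 False [0.58969795 0.23538144 0.13513107] [-5.7110013   2.34226336 -0.31457817] 32.1833
0.134 False [0.58968712 0.23539504 0.13336232] [-6.10450141  2.31061622  0.81160237] 32.4333
0.132 False [0.58964006 0.23540745 0.13146225] [-6.36464157  2.39791759  0.52962594] 32.6833
```

View pics/s10c.png

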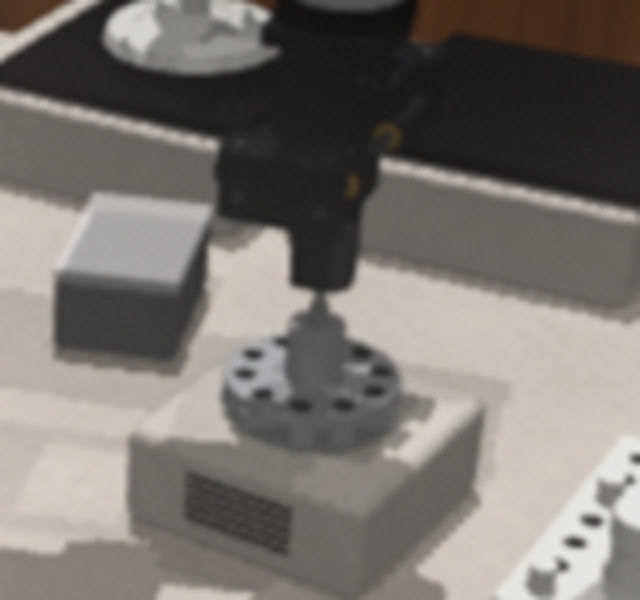

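Run:
```python
from h import *
X=np.array([.591,.235])
for d in ([-.0007,.0002],[-.0014,.0004],[-.002,.0006]):
    bot.move_linear([*(X+d),.132],max_speed=.02,guard=8);bot.hold(.1)
    s=bot.get_state();print(s["tool_pos"],s["ft_force"],s["t"])
    if np.hypot(*s["ft_force"][:2])<1.5: break
X=X+d
for z in (.131,.130,.129):
    g=bot.move_linear([*X,z],max_speed=.02,guard=4);bot.hold(.1)
    s=bot.get_state();print(z,g,s["tool_pos"],s["ft_force"],s["t"])
    if g or s["ft_force"][2]>3: break
bot.set_gripper(1.0);bot.hold(.1)
bot.move_linear([*X,.22],max_speed=.15);bot.hold(.2)
s=bot.get_state();print(s["finger_gap"],s["tool_pos"],s["ft_force"],s["t"])
c=snap("scene","s11");cv2.imwrite("pics/s11c.png",cv2.resize(c["pixels"][90:240,330:490,::-1],(640,600),interpolation=2))
w=snap("wrist","w11");print(proj(w,[.5905,.235,.158]));snap("top","t11")
```

```text
[0.58955134 0.2354361  0.13150249] [-5.02319177  2.59609075 -0.74047526] 33.0333
[0.58944676 0.23544798 0.13170235] [-3.46021491  2.23775657 -2.44118739] 33.3833
[0.58937384 0.23544361 0.13223516] [-1.79448046  0.38118929 -2.00143916] 33.7333
0.131 False [0.58931208 0.23552013 0.13125692] [-0.35880228  0.33402152  1.29405956] 34.0833
0.13 False [0.58920927 0.23554553 0.13001955] [ 0.74929908  0.43979997 -1.5570895 ] 34.4333
0.129 False [0.58924458 0.23558483 0.12987903] [-3.69072588 -1.53931176  5.66162351] 34.7833
1.0012542543590865 [0.58829669 0.23542839 0.21848457] [ 0.05534043 -0.59811661  0.23256067] 36.7917
[321.29319109 263.50683043]
```

View pics/s11c.png

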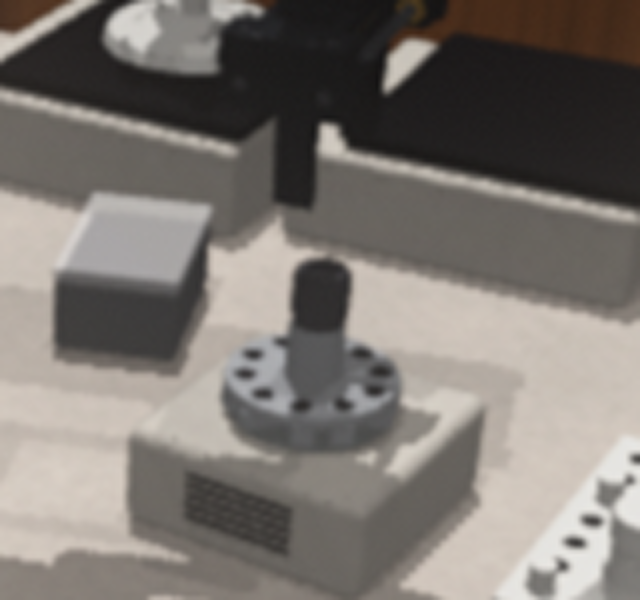

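View pics/w11.png

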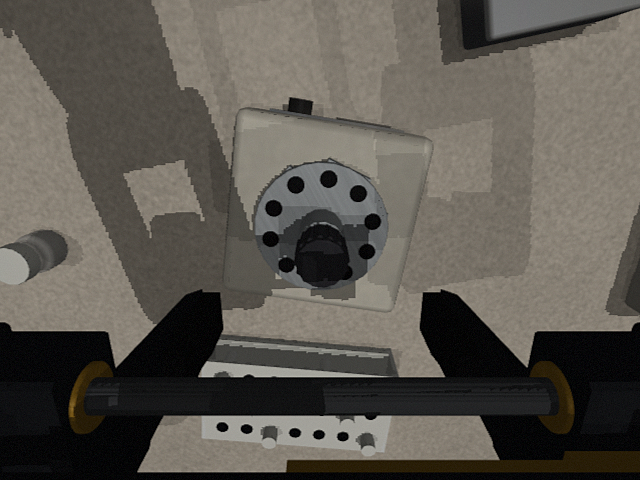

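View pics/t11.png

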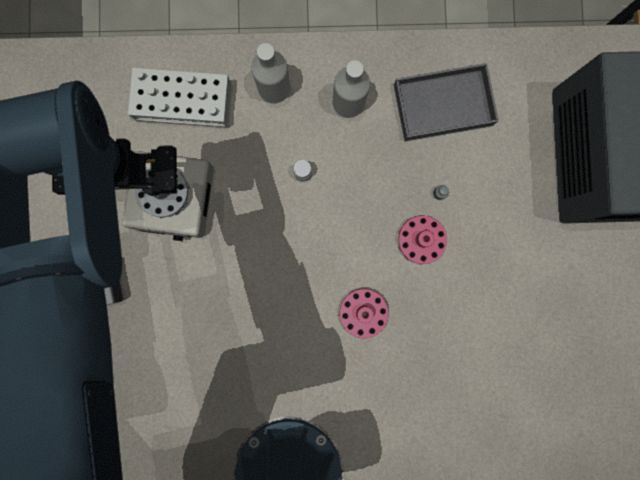

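Run:
```python
from h import *
c=bot.read_camera("scene")
for z in (.158,.168,.124): print(z,(proj(c,[.5905,.235,z])-[330,90])*4)
w=bot.read_camera("wrist");print(holes(w,.09,(.5905,.235)))
bot.job_done();print(bot.get_state()["t"])
```

```text
0.158 [319.58775033 266.89978525]
0.168 [320.99239725 251.03185253]
0.124 [314.90370013 319.81428819]
(7, array([0.59067918, 0.23460517]), np.float64(27.965563097203848), np.float64(0.03995968686749877), np.float64(9.682692359495881e-05))
the job is handed in; nothing more can be done
the job is handed in; nothing more can be done
```

The rotor is fully home on the drive plate, the cap is on its neck, and I've handed the job in. The arm's clock read about 37 s of the 70 s at my last check. The verdict isn't reported, so these are my own last checks.

**What I did**
- I located the bare-metal rotor, its slots (midway between tube holes) and the drive pin (about -62°) in the camera images.
- I centred the rotor with one grip, gripped it again, turned it -17° so a slot faced the pin, and lowered it over the shaft under force guard. It went over the pin without needing a search.
- I then put the cap over the shaft end until it rested on the neck, released it and backed off.

**Last checks**
- **Rotor height:** the tube-hole pattern fits a disc top at 0.090 m, which is the seated height. It measures a 39.96 mm hole radius, against 40.05 mm on the bench.
- **Rotor position:** its centre is within about 0.5 mm of the shaft estimate.
- **Cap:** its top appears within 3–4 px of the seated position in the 4x-enlarged scene crop, where a 10 mm error would show as 16 px. It looks upright and flush on the neck.
- **Forces:** the highest reading I took was about 7 N. This was a sideways load while the cap went over the shaft, which I relieved by shifting about 2 mm.
- **Surroundings:** the gripper is open and clear above the cap, and the weight and jar appear unmoved in the top view.

**Disagreements**
- The early visual shaft estimate was about 1.3 mm off in y from where the rotor settled, and I corrected for it by feel.
- The tool position differed from the command by up to about 1.7 mm at times.

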